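Snug down a loose anchor eye with a turning bar

ROBOT

A 6-joint arm with a two-finger parallel gripper is mounted at the origin on the work surface; the furniture and walls round the work are solid. World frame = base frame: x ahead of the robot, y to its left, z up, the work surface at z = 0. Lengths are in mm, angles in rad, forces in N, time in s.
With the tool pointing down it reaches from about 275 to 750 mm from the base axis. Payload 10.2 kg.
Tool frame: the origin (TCP) lies where the fingers leave the gripper's body, on its centre line; the fingertips stand 73 mm ahead of it and the grasp point (between the pads) lies 54 mm ahead of it (ctrl.tip_extent is the z of the fingertips in the tool frame, in mm); z points along the fingers, y is the line along which they close (so a half turn about z gives the same grasp; the last joint's range is limited). The gripper opens to 85 mm and grips with 20 to 120 N. Pads are 22 mm wide; open, the fingers measure 114 mm over their backs; the gripper's body (76 mm by 85 mm) begins 54 mm behind the grasp point. The pads swing forward as they close: fully open they stand 13 mm farther back than shut.
Start: joints at [0.931, 0.313, 1.498, -0, 1.331, -0.223], TCP at [212.552, 480.055, 303.894] pointing down, gripper open.
Joint ranges: [-2.94, 2.94], [-0.97, 2.17], [0.19, 2.56], [-1.23, 4.37], [0.02, 3.11], [-2.88, 2.88]. Speed limits (rad/s): [2.39, 2.39, 3.01, 3.14, 3.14, 3.14].

INTERFACE

Orientations are given as a unit quaternion [w, x, y, z].
In Python, from rig import readout, cams, order, ctrl gives the robot as it stands.
- The arm moves only by the shell command python3 -m handwheel 'ROWS' [OPENING] [FORCE]. ROWS is a JSON list that holds a single list of rows (three levels of brackets), with 1 to 8 rows, each of 6 numbers: dx, dy, dz in m, then a rotation vector rx, ry, rz in units of 0.25 rad; each row is the pose to reach, as a shift and turn from the pose commanded when the command began, along the tool's axes at that moment; what a row does not reach only later rows make up. A row lasts 1/10 s, in which the tool goes at most 50 mm and 0.15 rad, less where a joint would pass 70% of its speed; a pose out of reach is approached as far as the arm can. OPENING is the opening from 0.0 (shut) to 1.0 (fully open), set as the command begins (- or left out keeps the last). The fingers move at their own pace and stop on an object; FORCE is the grip in N (left out, the last holds). Time passes only in rows, so rows that do not move let the fingers close. It prints the time, the measured TCP pose, the force, the opening and the grip force at its end. Input that does not fit is refused with a message, and nothing moves.
- readout.sense(): the state, without advancing time (a new reading comes with each control period).
- cams.capture(name): name is "side" or "top" or "wrist"; returns (picture, depth): 400x640x3 uint8, red, green, blue; 400x640 float32, mm along the optical axis (not along the pixel's ray), 0 where there is no reading.
- cams.calibration(name): a dict with "fx", "fy", "cx", "cy" (pixels), "position" and "attitude" of the camera in the world. Camera axes: x right, y down, z forward; pixel columns grow to the right and rows downward; lengths in mm; the calibration is good to about 2 mm. A picture is of the moment at which its call begins: read the wrist's pose just before it. calibration takes no time and is no camera call; for the wrist camera it gives the pose at the moment of the call.
- order.finish_job(): hands the job in; it is judged then, once.
Trained networks look in the newest picture that a camera, given by its name, has taken for a name from the list of things; names that differ only in an ending like _2 or _b are one class to them, and where a whole thing is asked for, a point or a joint stands for the part that bears it (a point fixed in the world has none). Each returns a list of dicts, best first, with "p" (0 to 1); they miss things now and then, are a little off and sometimes report something else, mostly with a low value. They report only what shows in the picture. A call takes as long as a camera call. They do not tell look-alikes from the thing itself.
- cams.trace(target, camera): "pixels" (400x640 bool, what is visible of it) and "bbox" ([left, top, right, bottom] in pixels, round what is visible of it).
- cams.spot_point(target, camera): "uv" ([column, row] in pixels: a listed point, or the origin of a listed thing).
The state is a dict: "time_s": time; "joints": joint angles; "dq": joint speeds; "tau": joint torques, N m; "eef_pos": TCP position; "ee_rot": TCP orientation; "force": force on the tool from outside, world axes, zero at the start; "wrist_torque": the same for the moment, N m; "grip_width": opening from 0.0 (shut) to 1.0 (fully open); "grip_force": force on a finger pad.
Only numpy, scipy, OpenCV 4.12 (cv2) and the standard library are available. Lean on these libraries where they do the work, as an engineer would, in place of code of your own. Each camera call takes 0.05 s, during which the arm holds its last target. There are 200 camera calls.

TASK

The anchor eye on the little wooden block has worked loose: slide the rod of the turning bar through its loop, turn the eye clockwise (seen from above) until it lands on its spring washer and is snug, without overtightening it, then draw the bar out and lay it down on the bench. Turn the eye only with the bar, and leave the other things where they are.

Things in the scene. Friction and masses are not known exactly. Their poses are not given: they have to be found in the camera images.
- bar: Turning bar, 0.14 kg, lying flat: square wooden handle 22x22x80 mm (origin at its centre, 11 mm above the bench when lying; grasp it from above across its sides), brass ferrule 19 mm thick to 48 mm from the origin, straight steel rod 12 mm thick to 160 mm, its last 5 mm tapered to 7 mm. x runs from handle to tip. It balances about 30 mm from the origin towards the tip.
- bar_tip (a point): Centre of the free end of the steel rod, 160 mm from the handle's centre.
- eye: Steel screw eye on the block: loop of 8 mm wire, 17 mm clear inside, 33 mm outside. Origin at the loop's centre, 105 mm above the bench, on the turning axis; z up, x through the hole, out on the side to enter from. Lands after an unknown clockwise turn of 0.35 to 0.8 rad, running with 0.1 N m of friction. A rod in the loop swings idly about 0.65 rad either way before it takes the eye along.
- washer (a joint): Twist of the spring washer under the eye's collar, rad: 0 until the eye has landed, then growing as it is tightened; the torque about the upright axis rises from 0.16 N m by 0.08 N m per 0.01 rad. Snug: 0.34 to 0.60 N m, washer past 0.02. Overtight: above 0.64 N m, 0.06. Let go, it springs back to about 0.02.
- block: Dark red wooden block 60x85x60 mm, fixed to the bench, origin at the centre of its underside; on its top a steel plate of 48 mm diameter carries the washer and the eye.
- small_block: Bystander: small loose wooden block 45x60x30 mm, origin at the centre of its underside.
- tape_measure: Bystander: yellow and black tape measure 31x79x63 mm, standing, origin at the centre of its underside.
- masking_tape: Bystander: roll of masking tape, 98 mm across, 25 mm high, lying, origin at the centre of its underside.
Mind the look-alikes: they are no part of the job. What is shaped like the block but yellow is not meant.

How it is judged (in metres and radians):
On the way, in this order (a step that is already met when the one before it is completed fails the run):
1. the rod is through the loop, its tip at least 20 mm past the loop's centre plane (((x of bar_tip in the frame of eye below -0.02 m and y of bar_tip in the frame of eye between -0.012 and 0.012 m and z of bar_tip in the frame of eye between -0.012 and 0.012 m and angle between the x axis of bar and the x axis of eye, either way round below 0.45 rad) or (x of bar_tip in the frame of eye above 0.02 m and y of bar_tip in the frame of eye between -0.012 and 0.012 m and z of bar_tip in the frame of eye between -0.012 and 0.012 m and angle between the x axis of bar and the x axis of eye, either way round below 0.45 rad))), for 0.1 s.
2. with the rod in the loop, the eye is turned home and snug: the washer is wound beyond 0.02 rad for 0.2 s (value of joint washer above 0.02 rad and distance between bar_tip and eye below 0.1 m and contact force between bar and eye above 1 N), for 0.2 s.
At the end, for the whole second after the job is handed in: The eye is still snug (washer wound by more than 0.01 rad); the bar is out of the loop and lies flat and still on the bench (handle centre 5 to 15 mm and rod tip 4 to 16 mm above it) (value of joint washer above 0.01 rad and height (world z) of bar between 0.005 and 0.015 m and height (world z) of bar_tip between 0.004 and 0.016 m and linear speed of bar below 0.02 m/s and contact force between bar and eye below 0.1 N); the robot touches nothing.
It fails at once if the eye is overtightened (washer wound beyond 0.06 rad) (value of joint washer above 0.06 rad).
It fails at once if the robot itself pushes on the eye (more than 2 N) (contact force between any of the fingers, the arm and eye above 2 N).
It fails at once if the bar is dropped (falls faster than 1.1 m/s out of the fingers) (linear speed of bar above 1.1 m/s and contact force between the fingers and bar below 0.1 N).
It fails at once if the small wooden block, tape measure or masking tape is moved by more than 25 mm (distance of any of small_block, tape_measure, masking_tape from where it was at the start of the episode above 0.025 m).
It also fails if it takes over 67 s, if anything falls off the work surface, if the arm or the gripper's body presses on something with over 40 N, if the wrist force passes 120 N, or if a joint passes its speed limit or range.

## Working session

There is one attempt and no reset: what is moved stays moved. The work goes in short steps, Python scripts to look and compute and a shell command to move; the robot and the scene stay as the last step left them, time stands still between calls to the robot, and variables do not carry over. Pictures are saved under pics/ and viewed, at most 10 in all, crops included, and the job is handed in when it is done.

```bash
ls; mkdir -p pics; cat > h.py <<'E'
import numpy as np,cv2
from scipy.spatial.transform import Rotation as R
from rig import readout,cams,order,ctrl
def rot(q): return R.from_quat([q[1],q[2],q[3],q[0]])
def cal(n):
    c=cams.calibration(n); a=np.array(c["attitude"]); 
    M=a if a.shape==(3,3) else rot(a).as_matrix()
    return c,M,np.array(c["position"])
def pts(n,d,mask):
    c,M,p=cal(n); v,u=np.nonzero(mask&(d>0)); z=d[v,u]
    return np.c_[(u-c["cx"])/c["fx"]*z,(v-c["cy"])/c["fy"]*z,z]@M.T+p
def ray(n,uv,zw):
    c,M,p=cal(n); r=M@np.array([(uv[0]-c["cx"])/c["fx"],(uv[1]-c["cy"])/c["fy"],1]); return p+r*(zw-p[2])/r[2]
def save(n,im): cv2.imwrite("pics/"+n+".png",im[:,:,::-1])
E
python3 - <<'E'
from h import *
for n in("top","side"):
    im,d=cams.capture(n); save(n+"0",im); np.save(n+"0d",d)
    print(n,cams.calibration(n))
    for t in("bar","eye","block","small_block","tape_measure","masking_tape"):
        for x in cams.trace(t,n)[:3]:
            P=pts(n,d,x["pixels"]); 
            print(t,round(x["p"],2),x["bbox"],len(P), P.mean(0).round() if len(P) else 0, np.percentile(P,[2,98],axis=0).round().tolist() if len(P) else 0)
    for t in("bar","bar_tip","eye"):
        print(t,[(round(x["p"],2),x["uv"]) for x in cams.spot_point(t,n)[:3]])
print(readout.sense())
E
```

```text
pics
top {'fx': 388.4434317215187, 'fy': 388.4434317215187, 'cx': 324.5972935562723, 'cy': 197.29931170588725, 'position': array([ 392.65992363,  103.84715623, 1255.9088213 ]), 'attitude': array([-0.02922611,  0.70662624, -0.70626876,  0.03177465])}
bar 0.64 [208.4, 189.8, 266.4, 213.8] 302 [491. 379.  -2.] [[459.0, 296.0, -740.0], [583.0, 639.0, 26.0]]
eye 0.46 [330.7, 190.9, 335.4, 199.3] 45 [501.  72.  98.] [[493.0, 63.0, 69.0], [510.0, 81.0, 123.0]]
block 0.77 [429.5, 139.8, 467.6, 165.3] 670 [ 639. -289.   57.] [[607.0, -340.0, 1.0], [677.0, -250.0, 118.0]]
block 0.72 [321.2, 186.8, 348.4, 210.8] 565 [501.  71.  62.] [[471.0, 30.0, 4.0], [532.0, 111.0, 119.0]]
small_block 0.85 [370.0, 227.1, 391.7, 243.1] 278 [385. -83.  28.] [[361.0, -113.0, 11.0], [407.0, -53.0, 34.0]]
tape_measure 0.58 [326.1, 226.8, 340.1, 245.7] 202 [377.  71.  53.] [[349.0, 46.0, 4.0], [405.0, 98.0, 64.0]]
masking_tape 0.85 [176.2, 200.7, 207.8, 233.4] 457 [437. 522.  15.] [[389.0, 473.0, -63.0], [481.0, 575.0, 29.0]]
bar [(0.54, [256.4, 204.7])]
bar_tip [(0.85, [207.1, 187.4])]
eye [(0.64, [334.0, 194.5])
[... 1369 characters left out ...]
1.0, 'joints': array([ 9.30570488e-01,  3.12924621e-01,  1.49765826e+00, -7.86008602e-06,
        1.33100248e+00, -2.23396233e-01]), 'dq': array([-1.85960732e-05, -5.98098415e-04, -3.68486581e-04,  1.15159041e-03,
       -9.23568160e-04, -2.66524984e-04]), 'tau': array([ 2.46347430e-03, -4.12191510e+01, -2.59903640e+01, -1.34589600e-04,
        5.77545488e-04, -1.79322609e-05]), 'eef_pos': array([212.57679897, 480.06047317, 303.89730226]), 'ee_rot': array([4.99321501e-06, 2.06908354e-01, 9.78360329e-01, 1.71388392e-06]), 'force': array([-0.37833209,  0.83320855, -0.02230885]), 'wrist_torque': array([ 0.02904931, -0.00821641, -0.01494691]), 'grip_force': 0.0, 'grip_width': 1.0022250837841173}
```

```bash
python3 - <<'E'
from h import *
t=cv2.imread("pics/top0.png"); s=cv2.imread("pics/side0.png")
a=cv2.resize(t[130:260,170:480],(800,335),interpolation=cv2.INTER_CUBIC)
b=cv2.resize(s[150:250,260:460],(500,250),interpolation=cv2.INTER_CUBIC)
o=np.zeros((590,800,3),np.uint8); o[:335]=a; o[340:590,:500]=b; cv2.imwrite("pics/v1.png",o)
for n,tip,org in(("top",[207.1,187.4],[256.4,204.7]),("side",[314.2,167.],[306.2,190.5])): print(n,ray(n,tip,11),ray(n,org,11))
print(ray("top",[334,194.5],105),ray("side",[330,210.4],105),ray("top",[455.3,147],105))
E
```

```text
top [532.10635652 477.77848738  11.        ] [476.37181346 318.24840986  11.        ]
side [527.74481611 479.37048529  11.        ] [468.75378315 313.31727372  11.        ]
[500.60688579  71.73219711 105.        ] [505.08535461  57.17515266 105.        ] [ 644.52314534 -293.83189586  105.        ]
```

View pics/v1.png

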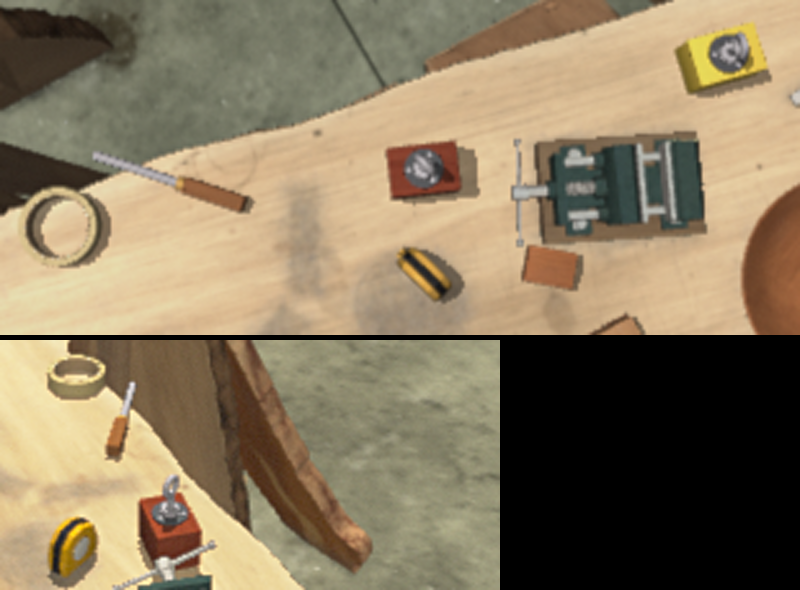

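The picture shows the bar at crop (95–250, 155–205), with the handle near the eye side and the rod pointing to +y over the bench edge. The red block with the eye is at crop (424,168), and the vise is to its right. I'll move to look closer at both with the wrist camera.

Units first: shifts go in m and turns go in units of 0.25 rad. So -5 mm is -0.005, -300 mm is -0.3.

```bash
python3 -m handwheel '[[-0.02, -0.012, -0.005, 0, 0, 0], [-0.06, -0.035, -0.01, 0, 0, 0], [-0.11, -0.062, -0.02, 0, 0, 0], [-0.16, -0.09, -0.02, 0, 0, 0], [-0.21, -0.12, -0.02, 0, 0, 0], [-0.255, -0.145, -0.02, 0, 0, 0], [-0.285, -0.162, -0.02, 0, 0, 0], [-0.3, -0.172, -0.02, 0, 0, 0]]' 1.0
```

```text
refused: ROWS must be a list holding one list of rows, three levels of brackets. Nothing was moved.
```

Refused on format, not on reach. It needs a list holding one list of rows, three levels of brackets.

```bash
python3 -m handwheel '[[[-0.02, -0.012, -0.005, 0, 0, 0], [-0.06, -0.035, -0.01, 0, 0, 0], [-0.11, -0.062, -0.02, 0, 0, 0], [-0.16, -0.09, -0.02, 0, 0, 0], [-0.21, -0.12, -0.02, 0, 0, 0], [-0.255, -0.145, -0.02, 0, 0, 0], [-0.285, -0.162, -0.02, 0, 0, 0], [-0.3, -0.172, -0.02, 0, 0, 0]]]' 1.0
python3 - <<'E'
from h import *
n="wrist"
print(cams.calibration(n),readout.sense()["eef_pos"],readout.sense()["joints"])
im,d=cams.capture(n); save("w1",im); np.save("w1d",d)
for t in("bar","eye","block"):
    for x in cams.trace(t,n)[:2]:
        P=pts(n,d,x["pixels"]); print(t,round(x["p"],2),x["bbox"],len(P), P.mean(0).round())
for t in("bar","bar_tip","eye"):
    for x in cams.spot_point(t,n)[:2]: print(t,round(x["p"],2),x["uv"],ray(n,x["uv"],105 if t=="eye" else 11))
E
```

```text
time_s: 1.8
eef_pos: [418.8, 198.6, 324.0]
ee_rot: [0.0, 0.208, 0.978, -0.0]
force: [0.1, 1.2, 0.4]
grip_width: 0.998
grip_force: 0.0
{'fx': 290.53615529620987, 'fy': 290.53615529620987, 'cx': 320.462774199123, 'cy': 202.81353144670243, 'position': array([351.36312644, 228.984493  , 393.14837813]), 'attitude': array([0.1249778 , 0.82936556, 0.53839892, 0.08160835])} [418.84885698 198.59032009 323.96423376] [ 1.89323957e-01  1.60786182e-01  1.63810856e+00 -4.68697639e-04
  1.34221666e+00 -9.61929379e-01]
bar 0.78 [394.4, 154.8, 553.7, 177.9] 1947 [485. 368.  17.]
eye 0.71 [235.3, 273.1, 263.5, 307.6] 616 [500.  74.  94.]
eye 0.39 [395.7, 154.8, 549.9, 178.9] 2106 [487. 374.  10.]
block 0.62 [229.2, 228.5, 297.9, 304.9] 3568 [493.  88.  58.]
bar 0.58 [425.7, 169.3] [471.22889954 331.42813473  11.        ]
bar_tip 0.66 [549.3, 158.3] [522.67108877 485.0583127   11.        ]
eye 0.73 [248.2, 300.2] [504.74272076  72.57941076 105.        ]
```

View pics/w1.png

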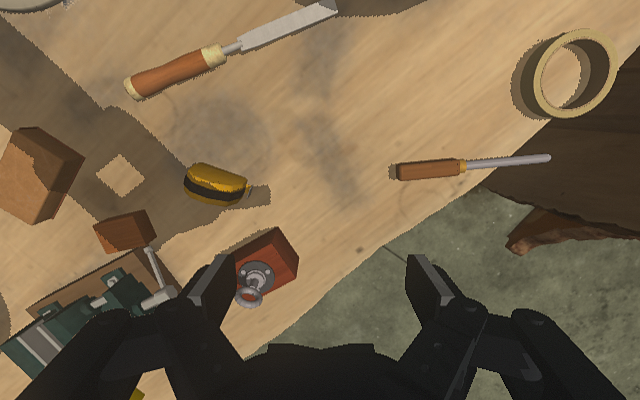

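The bar lies at (396–550, 155–180), the eye loop at about (250,298) above the red block. I'll fit the bar line and the loop's plane from depth.

```bash
python3 - <<'E'
from h import *
n="wrist"
acc=[]
for k in range(3):
    im,d=cams.capture(n)
    if k==0:
        P=pts(n,d,cams.trace("bar",n)[0]["pixels"]); P=P[(P[:,2]>4)&(P[:,2]<30)]
        line=cv2.fitLine(P[:,:2].astype(np.float32),cv2.DIST_HUBER,0,.01,.01).ravel(); dd=line[:2]*np.sign(line[1])
        s=(P[:,:2]-line[2:])@dd; print("bar dir",dd,"ends",line[2:]+dd*np.percentile(s,.5),line[2:]+dd*np.percentile(s,99.5),np.ptp(s),len(P))
        T=P[s>np.percentile(s,70)];print("rod z",np.percentile(T[:,2],[5,50,95]), "handle z",np.percentile(P[s<0][:,2],[5,50,95]))
    m=np.zeros(d.shape,bool); m[265:315,228:272]=1
    P=pts(n,d,m); acc.append(P[(P[:,2]>92)&(P[:,2]<128)&(np.hypot(P[:,0]-501,P[:,1]-73)<30)])
P=np.vstack(acc); c=np.median(P,0); C=np.cov((P-P.mean(0))[:,:2].T); w,v=np.linalg.eigh(C)
print(len(P)/3,P.mean(0),c,P.min(0),P.max(0),np.sqrt(w),v, "plane yaw",np.degrees(np.arctan2(v[1,1],v[0,1])))
cv2.imwrite("pics/w2.png",cv2.resize(im[215:320,215:315,::-1],(571,600),interpolation=cv2.INTER_NEAREST))
# tangent method: also plane fit
A=P-P.mean(0);print(np.linalg.svd(A,full_matrices=False)[2],np.linalg.svd(A,compute_uv=0)/np.sqrt(len(P)))
E
```

```text
bar dir [0.32055536 0.9472298 ] ends [458.89343082 292.30347242] [521.53547629 477.40851178] 198.8452117356249 1976
rod z [11.41821349 15.27852984 17.03057495] handle z [ 9.86407642 20.65365769 22.28006161]
387.6666666666667 [501.32922177  72.38957852 108.06216125] [501.66030952  72.02629295 110.43680525] [490.12575286  58.61623934  92.03274996] [513.89181665  83.76314031 121.75843956] [1.80394232 8.31982292] [[ 0.70575432 -0.70845666]
 [-0.70845666 -0.70575432]] plane yaw -135.10948317988627
[[-0.0125328  -0.0558321   0.99836151]
 [-0.70900728 -0.7035489  -0.04824551]
 [ 0.70508979 -0.70845023 -0.03076792]] [9.47827041 8.31334067 1.78028764]
```

View pics/w2.png

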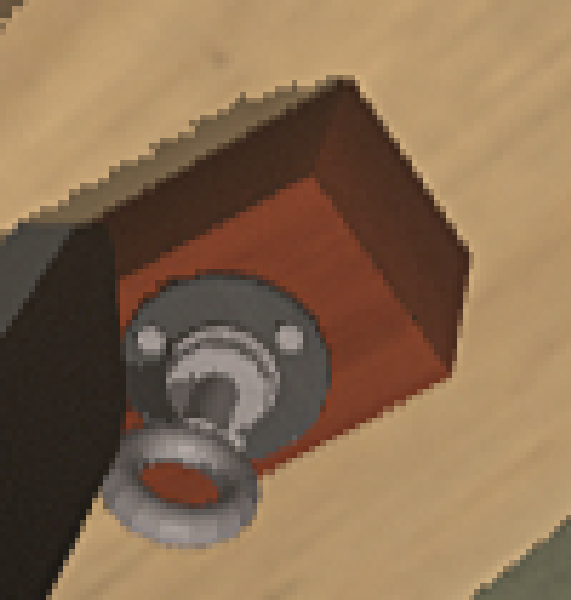

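The loop's hole faces (-0.71, 0.71) at about (502,71); the camera sees through it, so I enter from the robot side, with the bar yaw at -45°. Next I go above the handle, turning the tool so that its x points from tip to handle.

Converted, 124 mm is 0.124, 12 mm is 0.012, -1.1 rad is -4.4.

```bash
python3 -m handwheel '[[[0.001, 0.012, 0.01, 0, 0, -0.4], [0.002, 0.035, 0.03, 0, 0, -1], [0.003, 0.06, 0.05, 0, 0, -1.6], [0.004, 0.09, 0.075, 0, 0, -2.2], [0.005, 0.12, 0.095, 0, 0, -2.8], [0.005, 0.145, 0.11, 0, 0, -3.4], [0.005, 0.158, 0.12, 0, 0, -3.92], [0.005, 0.162, 0.124, 0, 0, -4.4]]]'
python3 -m handwheel '[[[0, 0, 0, 0, 0, -0.56], [0, 0, 0, 0, 0, -1.12], [0, 0, 0, 0, 0, -1.68], [0, 0, 0, 0, 0, -2.08], [0, 0, 0, 0, 0, -2.24], [0, 0, 0, 0, 0, -2.24]]]'
cat > bar.py <<'E'
from h import *
n="wrist"; print(ctrl.tip_extent)
im,d=cams.capture(n); save("w3",im)
x=cams.trace("bar",n)[0]; m=x["pixels"]; P=pts(n,d,m); P=P[(P[:,2]>3)&(P[:,2]<35)]
H=P[(P[:,2]>18)]; print(x["p"],len(P),len(H))
r=cv2.minAreaRect(H[:,:2].astype(np.float32)); print("handle rect",r)
l=cv2.fitLine(H[:,:2].astype(np.float32),cv2.DIST_L2,0,.01,.01).ravel(); dd=l[:2]*np.sign(l[1]); nn=np.array([-dd[1],dd[0]])
o=H[:,:2].mean(0); a=(H[:,:2]-o)@nn; s=(P[:,:2]-o)@dd; h=(H[:,:2]-o)@dd
mid=o+nn*np.percentile(a,[2,98]).mean(); back=np.percentile(h,.5); tip=np.percentile(s,99.8)
print("yaw",np.degrees(np.arctan2(dd[1],dd[0])),"width",np.ptp(np.percentile(a,[2,98])),"len",tip-back,"origin",mid+dd*(back+40),"G20",mid+dd*(back+60),"z",np.median(H[:,2]))
S=readout.sense(); M=rot(S["ee_rot"]).as_matrix(); print(S["eef_pos"],M.round(3).tolist(),S["joints"])
g=np.r_[mid+dd*(back+60),77]; print("tool shift",M.T@(g-S["eef_pos"]))
E
python3 bar.py
```

```text
time_s: 3.15
eef_pos: [477.9, 352.8, 198.3]
ee_rot: [-0.001, -0.338, 0.941, -0.0]
force: [0.2, -0.1, 0.7]
grip_width: 1.0
grip_force: 0.0
time_s: 3.75
eef_pos: [478.0, 351.8, 199.8]
ee_rot: [-0.0, -0.583, 0.813, 0.0]
force: [0.2, 0.0, -0.3]
grip_width: 1.004
grip_force: 0.0
72.6
0.8 3463 2212
handle rect ((475.4358825683594, 332.9275817871094), (87.34117126464844, 21.422101974487305), 71.75765991210938)
yaw 71.71453 width 20.514571041923134 len 196.3493801838526 origin [473.9418614  329.65795193] G20 [480.21689356 348.64805375] z 20.909781202890514
[478.09334935 351.69314378 199.84959086] [[-0.323, -0.947, -0.0], [-0.947, 0.323, -0.0], [0.0, 0.0, -1.0]] [ 4.36997211e-01  5.55792804e-01  1.41749305e+00  2.56002926e-05
  1.16841898e+00 -2.37613495e+00]
tool shift [  2.18978113  -3.00428846 122.84943262]
```

View pics/w3.png

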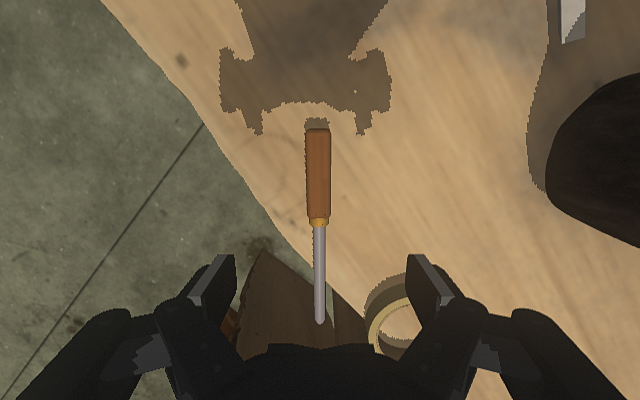

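The handle runs from (318,128) to (318,218), with the rod down to (320,323), and it is centred between the fingers. Descend and grip.

```bash
python3 -m handwheel '[[[0.001, -0.0015, 0.025, 0, 0, -0.036], [0.002, -0.003, 0.06, 0, 0, -0.036], [0.002, -0.003, 0.09, 0, 0, -0.036], [0.002, -0.003, 0.11, 0, 0, -0.036], [0.002, -0.003, 0.12, 0, 0, -0.036], [0.002, -0.003, 0.123, 0, 0, -0.036], [0.002, -0.003, 0.123, 0, 0, -0.036]]]'
python3 -m handwheel '[[[0, 0, 0, 0, 0, 0], [0, 0, 0, 0, 0, 0], [0, 0, 0, 0, 0, 0], [0, 0, 0, 0, 0, 0], [0, 0, 0, 0, 0, 0], [0, 0, 0, 0, 0, 0], [0, 0, 0, 0, 0, 0], [0, 0, 0, 0, 0, 0]]]' 0.0 90
python3 -m handwheel '[[[0, 0, -0.005, 0, 0, 0], [0, 0, -0.02, 0, 0, 0], [0, 0, -0.045, 0, 0, 0], [0, 0, -0.08, 0, 0, 0], [0, 0, -0.11, 0, 0, 0], [0, 0, -0.13, 0, 0, 0], [0, 0, -0.138, 0, 0, 0], [0, 0, -0.14, 0, 0, 0]]]'
```

```text
time_s: 4.55
eef_pos: [480.7, 348.8, 77.4]
ee_rot: [0.0, -0.586, 0.81, -0.0]
force: [0.5, 0.5, 0.3]
grip_width: 1.0
grip_force: 0.0
time_s: 5.35
eef_pos: [480.7, 348.7, 77.5]
ee_rot: [0.0, -0.586, 0.81, -0.0]
force: [-0.5, -0.4, 5.5]
grip_width: 0.233
grip_force: 89.1
time_s: 6.15
eef_pos: [480.4, 348.6, 217.8]
ee_rot: [0.001, -0.586, 0.81, -0.0]
force: [-1.3, -0.7, -1.7]
grip_width: 0.231
grip_force: 88.2
```

```bash
python3 -m handwheel '[[[0.01, 0.003, 0, 0, 0, 0.4], [0.03, 0.009, 0, 0, 0, 1], [0.055, 0.016, 0, 0, 0, 1.6], [0.085, 0.025, 0, 0, 0, 2.2], [0.115, 0.034, 0, 0, 0, 2.8], [0.145, 0.043, 0, 0, 0, 3.4], [0.165, 0.05, 0, 0, 0, 4], [0.175, 0.052, 0, 0, 0, 4.48]]]'
python3 -m handwheel '[[[0, 0, 0, 0, 0, 0.56], [0, 0, 0, 0, 0, 1.12], [0, 0, 0, 0, 0, 1.68], [0, 0, 0, 0, 0, 2.24], [0, 0, 0, 0, 0, 2.8], [0, 0, 0, 0, 0, 3.28], [0, 0, 0, 0, 0, 3.6], [0, 0, 0, 0, 0, 3.68]]]'
cat > ins.py <<'E'
from h import *
import sys
n="wrist"
im,d=cams.capture(n); save(sys.argv[1],im)
S=readout.sense(); M=rot(S["ee_rot"]).as_matrix(); p=S["eef_pos"]; print("TCP",p,"yaw",np.degrees(np.arctan2(M[1,0],M[0,0])),"j",S["joints"].round(2))
x=cams.trace("bar",n)[0]; P=(pts(n,d,x["pixels"])-p)@M   # tool frame
print("bar p",x["p"],len(P))
R_=P[(P[:,0]<-40)&(P[:,0]>-160)&(np.abs(P[:,1])<15)&(np.abs(P[:,2]-66)<25)]
if len(R_)>50:
    a=np.polyfit(R_[:,0],R_[:,1],1); b=np.polyfit(R_[:,0],R_[:,2],1); print("rod n",len(R_),"min x",np.percentile(R_[:,0],.5),"y slope/at tip",a[0],np.polyval(a,-140),"z",b[0],np.polyval(b,-140),"topz at -40",np.polyval(b,-40))
for e in cams.trace("eye",n)[:2]:
    Q=pts(n,d,e["pixels"]); Q=Q[(Q[:,2]>90)&(Q[:,2]<128)&(np.hypot(Q[:,0]-502,Q[:,1]-71)<30)]
    if len(Q)<30: continue
    w,v=np.linalg.eigh(np.cov(Q[:,:2].T)); print("eye",e["p"],len(Q),Q.mean(0),Q.min(0),Q.max(0),"plane yaw",np.degrees(np.arctan2(v[1,1],v[0,1])),np.sqrt(w))
    T=(Q-p)@M; print(" tool frame mean",T.mean(0),np.percentile(T,[1,99],axis=0).tolist())
E
python3 ins.py w4
```

```text
time_s: 6.95
eef_pos: [374.7, 197.6, 216.0]
ee_rot: [-0.001, -0.063, 0.998, -0.0]
force: [0.9, 1.2, -1.1]
grip_width: 0.237
grip_force: 88.2
time_s: 7.75
eef_pos: [375.8, 198.6, 216.1]
ee_rot: [-0.001, 0.384, 0.923, -0.001]
force: [-0.9, 0.2, -1.3]
grip_width: 0.231
grip_force: 88.2
TCP [375.90942081 198.63527047 216.20976811] yaw 134.82490193100045 j [ 0.21  0.19  1.9  -0.    1.05 -0.57]
bar p 0.64 8045
rod n 334 min x -51.26389572290796 y slope/at tip -0.024787210771416185 3.5365690839166843 z 0.01746002742549307 60.91817009232528 topz at -40 62.664172834874584
```

View pics/w4.png

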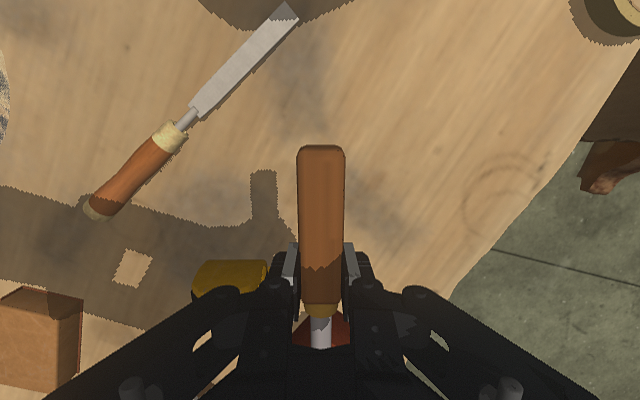

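The gripper hides the rod from the wrist camera; only the handle (298–345, 147–310) shows. I'll take the bar's pose in the tool from the handle and cross-check it with the top and side cameras.

```bash
cat > tb.py <<'E'
from h import *
S=readout.sense(); M=rot(S["ee_rot"]).as_matrix(); p=S["eef_pos"]; print("TCP",p,M[:,0])
im,d=cams.capture("wrist"); m=cams.trace("bar","wrist")[0]["pixels"]; P=(pts("wrist",d,m)-p)@M
H=P[(np.abs(P[:,1])<14)&(P[:,0]>5)&(P[:,2]<60)&(P[:,2]>48)&(P[:,0]<65)]
l=[]; 
for x0 in range(20,56,4):
    q=H[(H[:,0]>=x0)&(H[:,0]<x0+4)]
    if len(q)>20: l.append((x0+2,np.percentile(q[:,1],[3,97]).mean(),np.ptp(np.percentile(q[:,1],[3,97])),np.median(q[:,2])))
l=np.array(l); a=np.polyfit(l[:,0],l[:,1],1);b=np.polyfit(l[:,0],l[:,3],1)
print("handle end x",np.percentile(H[:,0],99.5),"width",l[:,2].mean(),"y slope",a,"tip y",np.polyval(a,-140),"top z",b,"axis z at grip",np.polyval(b,0)+11,"tip z",np.polyval(b,-140)+11)
for n in("top","side"):
    im,d=cams.capture(n); save(n+"1",im)
    e=cams.trace("eye",n); b=cams.trace("bar",n)
    for x in b[:2]:
        W=pts(n,d,x["pixels"]); P=(W-p)@M; K=(P[:,0]<-45)&(P[:,0]>-150)&(np.abs(P[:,1])<20)&(np.abs(P[:,2]-66)<25); P=P[K]
        print(n,"bar",x["p"],x["bbox"],len(P))
        if len(P)>20:
            a=np.polyfit(P[:,0],P[:,1],1); print("  y slope",a[0],"tip y",np.polyval(a,-140),"minx",P[:,0].min(),"z med",np.median(P[:,2]))
    for x in e[:2]:
        Q=pts(n,d,x["pixels"]); Q=Q[(Q[:,2]>92)&(Q[:,2]<128)&(np.hypot(Q[:,0]-502,Q[:,1]-71)<30)]
        if len(Q)>8: T=(Q-p)@M; print(n,"eye",x["p"],x["bbox"],len(Q),Q.mean(0),"tool",T.mean(0),np.percentile(T,[3,97],axis=0).round(1).tolist())
    for t in("bar_tip","eye"): print(n,t,[(round(x["p"],2),x["uv"]) for x in cams.spot_point(t,n)[:2]])
E
python3 tb.py
```

```text
TCP [376.0438752  198.67366554 216.4755952 ] [-7.06627664e-01  7.07585358e-01  5.52868731e-04]
handle end x 59.48195314160395 width 20.11281410019455 y slope [3.86104427e-04 8.94789083e-01] tip y 0.8407344633418892 top z [1.61813009e-03 5.62515486e+01] axis z at grip 67.25154861165782 tip z 67.02501039957951
top bar 0.42 [308.9, 197.7, 325.2, 220.5] 100
  y slope -0.005518451334312254 tip y 2.1849130275120525 minx -138.42892460160817 z med 61.663431428078425
top bar_tip [(0.68, [325.4, 200.2]), (0.62, [381.3, 232.1])]
top eye [(0.43, [455.8, 148.2])]
side bar 0.49 [267.9, 170.5, 317.8, 193.1] 80
  y slope -0.016472882695595537 tip y -3.100643770138158 minx -139.1743416575603 z med 62.88281193545751
side bar_tip [(0.53, [319.3, 190.4])]
side eye [(0.55, [413.7, 290.1])]
```

Converted, 44.4 mm is 0.0444, -1.9 mm is -0.0019.

```bash
python3 -m handwheel '[[[0, -0.001, 0.01, 0, 0, 0], [0, -0.0019, 0.025, 0, 0, 0], [0, -0.0019, 0.038, 0, 0, 0], [0, -0.0019, 0.043, 0, 0, 0], [0, -0.0019, 0.0444, 0, 0, 0], [0, -0.0019, 0.0444, 0, 0, 0]]]'
cat > rel.py <<'E'
from h import *
import sys
S=readout.sense(); M=rot(S["ee_rot"]).as_matrix(); p=S["eef_pos"]; print("TCP",p,M[:,0])
for n in("top","side"):
    d0=np.load(n+"0d.npy"); im,d=cams.capture(n); save(n+sys.argv[1],im)
    m=np.ones(d.shape,bool)
    Q=(pts(n,d0,m)-p)@M; W=pts(n,d0,m); K=(W[:,2]>98)&(W[:,2]<126)&(np.hypot(W[:,0]-502,W[:,1]-71)<26); Q=Q[K]
    print(n,"eye",len(Q),"mean",Q.mean(0),"y ext",np.percentile(Q[:,1],[2,98]),"x",np.percentile(Q[:,0],[2,98]),"top",Q[:,2].min())
    P=(pts(n,d,m)-p)@M; P=P[(P[:,0]<-75)&(P[:,0]>-145)&(np.abs(P[:,1])<14)&(P[:,2]>50)&(P[:,2]<80)]
    a=np.polyfit(P[:,0],P[:,1],1); print("  rod",len(P),"slope",a[0],"mean y",P[:,1].mean(),"y ext",np.percentile(P[:,1],[5,95]),"x",P[:,0].min(),"z",np.percentile(P[:,2],[5,50,95]))
t=cv2.imread("pics/top%s.png"%sys.argv[1])[170:230,290:370]; s=cv2.imread("pics/side%s.png"%sys.argv[1])[180:240,290:370]
cv2.imwrite("pics/rel%s.png"%sys.argv[1],cv2.resize(np.hstack([t,s]),(800,300),interpolation=cv2.INTER_CUBIC))
E
python3 rel.py 2
```

```text
time_s: 9.1
eef_pos: [375.0, 197.4, 172.6]
ee_rot: [0.0, 0.384, 0.923, 0.0]
force: [0.9, -0.7, -0.4]
grip_width: 0.234
grip_force: 88.3
TCP [375.00578697 197.39507183 172.56301453] [-7.05398206e-01  7.08811233e-01 -8.69525338e-05]
top eye 30 mean [-178.6285736     0.84998091   55.31138739] y ext [-13.50578334  15.66206154] x [-182.28130126 -175.37834326] top 48.924447487264835
  rod 91 slope -0.0039363890073640054 mean y 1.9769309608089647 y ext [-3.28379074  7.2846507 ] x -138.59393809677567 z [57.95368957 62.95937619 65.83716719]
side eye 39 mean [-181.21480954   -3.60176941   63.09718684] y ext [-17.74612043  12.46261961] x [-184.23513918 -176.76029563] top 48.71569495115669
  rod 65 slope -0.004458340909107421 mean y -3.4455798665248554 y ext [-7.22983599  1.69167982] x -141.12071684596467 z [59.35813129 63.12237173 69.73046975]
```

View pics/rel2.png

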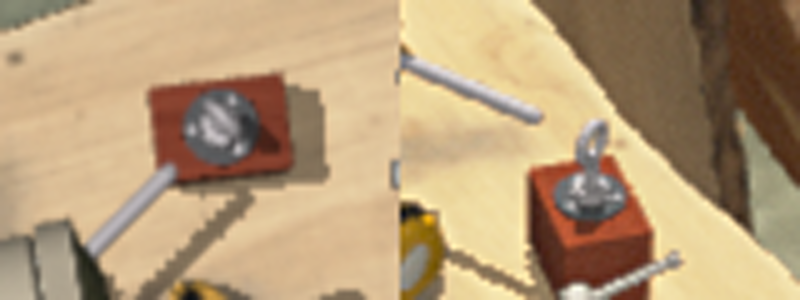

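In the crops the rod (left to 170,175 and right to 540,115) points straight at the loop. The measured lateral error is under 1 mm. Insert in two stages and watch the force.

Converted, -50 mm is -0.05, -40 mm is -0.04.

```bash
python3 -m handwheel '[[[-0.005, -0.0003, 0, 0, 0, 0], [-0.015, -0.0005, 0, 0, 0, 0], [-0.025, -0.0005, 0, 0, 0, 0], [-0.033, -0.0005, 0, 0, 0, 0], [-0.04, -0.0005, 0, 0, 0, 0], [-0.045, -0.0005, 0, 0, 0, 0], [-0.05, -0.0005, 0, 0, 0, 0], [-0.05, -0.0005, 0, 0, 0, 0]]]'; python3 -c "
from h import *
S=readout.sense();print(S['eef_pos'],S['force'],S['wrist_torque'])"
```

```text
time_s: 10.0
eef_pos: [410.2, 161.2, 172.5]
ee_rot: [0.0, 0.384, 0.923, 0.0]
force: [-0.3, 0.6, -1.6]
grip_width: 0.231
grip_force: 88.3
[410.16772306 161.24793382 172.50339884] [-0.25138985  0.60158638 -1.55714019] [ 0.06340245  0.02014596 -0.03475823]
```

No contact. Continue to about 40 mm past.

Converted, -32 mm is -0.032, -30 mm is -0.03.

```bash
python3 -m handwheel '[[[-0.005, 0, 0, 0, 0, 0], [-0.012, 0, 0, 0, 0, 0], [-0.02, 0, 0, 0, 0, 0], [-0.026, 0, 0, 0, 0, 0], [-0.03, 0, 0, 0, 0, 0], [-0.032, 0, 0, 0, 0, 0], [-0.032, 0, 0, 0, 0, 0], [-0.032, 0, 0, 0, 0, 0]]]'; python3 rel.py 3; python3 -c "
from h import *
S=readout.sense();print(S['eef_pos'],S['force'],S['wrist_torque'])"
```

```text
time_s: 10.8
eef_pos: [432.3, 139.0, 172.5]
ee_rot: [-0.0, 0.384, 0.923, -0.0]
force: [-1.1, -0.1, -0.6]
grip_width: 0.234
grip_force: 88.3
TCP [432.27707816 138.97602114 172.45741724] [-7.05437290e-01  7.08772322e-01  1.59663111e-04]
top eye 30 mean [-96.83512825   1.47171426  55.17452838] y ext [-12.88249786  16.28461765] x [-100.48919206  -93.58432658] top 48.78703698383404
  rod 70 slope -0.07680121000025235 mean y 0.8089319349464206 y ext [-9.95303905  8.67329649] x -138.4354812358206 z [51.12536176 60.87992485 64.79124069]
side eye 39 mean [-99.42303887  -2.97835863  62.96073029] y ext [-17.12267591  13.08779452] x [-102.44226143  -94.97165498] top 48.57966218335123
  rod 92 slope -0.020321196148022927 mean y -3.543721514481173 y ext [-12.72227417   7.82110539] x -139.77629136291722 z [54.34259197 62.7164587  74.61636896]
[432.25427892 139.0468874  172.5021589 ] [-1.18025265 -0.39576703 -0.50045264] [ 0.01126701 -0.03351036 -0.03186511]
```

View pics/rel3.png

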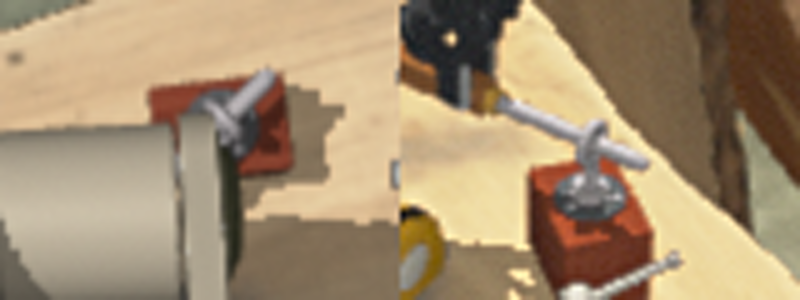

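The rod is through the loop in both views (right crop: rod from (500,100) to (645,162), passing the ring). First a torque baseline, then a swing of 0.85 rad about the eye's axis.

```bash
cat > tq.py <<'E'
from h import *
import sys,json,os
C=np.array([502.0,70.7]); N=int(sys.argv[1]) if len(sys.argv)>1 else 4
r=[]
for k in range(N):
    S=readout.sense(); r.append(np.r_[S["force"],S["wrist_torque"]]); cams.capture("side")
w=np.mean(r,0); b=np.array(json.load(open("base.json"))) if os.path.exists("base.json") else None
if b is None: json.dump(w.tolist(),open("base.json","w")); b=w*0
f=w-b; S=readout.sense(); p=S["eef_pos"]; M=rot(S["ee_rot"]).as_matrix(); q=p[:2]-C
rad=M[:2,0]; tn=np.array([rad[1],-rad[0]])
print("t",S["time_s"],"TCP",p.round(1),"yaw",round(np.degrees(np.arctan2(M[1,0],M[0,0])),2),"F",f[:3].round(2),"rad",round(f[:2]@rad,2),"tan(cw)",round(f[:2]@tn,2),"Tz",round(f[5],3),"moment about axis",round(f[5]+q[0]*f[1]/1e3-q[1]*f[0]/1e3,3),"off-radius",round(float(q@tn),2),"r",round(float(q@rad),1))
E
python3 tq.py 5
python3 -m handwheel '[[[-0.0004, 0.0097, 0, 0, 0, 0.4], [-0.0028, 0.0241, 0, 0, 0, 1], [-0.0073, 0.038, 0, 0, 0, 1.6], [-0.0139, 0.0511, 0, 0, 0, 2.2], [-0.0223, 0.063, 0, 0, 0, 2.8], [-0.0289, 0.0702, 0, 0, 0, 3.2], [-0.0325, 0.0736, 0, 0, 0, 3.4], [-0.0325, 0.0736, 0, 0, 0, 3.4]]]'
python3 tq.py
```

```text
t 11.15 TCP [432.3 139.  172.5] yaw 134.87 F [-0.31 -0.25 -1.24] rad 0.04 tan(cw) -0.4 Tz 0.001 moment about axis 0.04 off-radius -1.2 r 97.5
time_s: 11.95
eef_pos: [507.8, 167.8, 172.3]
ee_rot: [-0.0, 0.731, 0.683, 0.0]
force: [0.7, -0.1, -0.3]
grip_width: 0.231
grip_force: 88.3
t 12.15 TCP [507.3 167.8 172.6] yaw 86.24 F [0.94 0.15 0.25] rad 0.21 tan(cw) 0.93 Tz 0.134 moment about axis 0.044 off-radius -1.04 r 97.3
```

Converted, -0.1 mm is -0.0001, 7.8 mm is 0.0078, 0.08 rad is 0.32.

```bash
python3 -m handwheel '[[[-0.0001, 0.0039, 0, 0, 0, 0.16], [-0.0003, 0.0078, 0, 0, 0, 0.32], [-0.0003, 0.0078, 0, 0, 0, 0.32]]]' |tail -0; python3 tq.py 5;  python3 -m handwheel '[[[-0.0001, 0.0034, 0, 0, 0, 0.14], [-0.0001, 0.0034, 0, 0, 0, 0.14]]]'|tail -0; python3 tq.py 5
```

```text
t 12.7 TCP [515.1 167.  172.5] yaw 81.63 F [ 2.15  1.77 -0.33] rad 2.07 tan(cw) 1.87 Tz 0.212 moment about axis 0.029 off-radius -1.03 r 97.2
t 13.15 TCP [518.5 166.4 172.5] yaw 79.62 F [ 2.14  1.88 -0.16] rad 2.23 tan(cw) 1.76 Tz 0.191 moment about axis 0.018 off-radius -1.01 r 97.1Exception ignored on flushing sys.stdout:
BrokenPipeError: [Errno 32] Broken pipe
Exception ignored on flushing sys.stdout:
BrokenPipeError: [Errno 32] Broken pipe
```

Converted, 1.5 mm is 0.0015, 0.8 mm is 0.0008.

```bash
python3 -m handwheel '[[[0, 0.0008, 0, 0, 0, 0], [0, 0.0015, 0, 0, 0, 0]]]'>/dev/null; python3 tq.py 6; python3 - <<'E'
from h import *
s=cams.capture("side")[0][:,:,::-1]; t=cams.capture("top")[0][:,:,::-1]
cv2.imwrite("pics/rel4.png",cv2.resize(np.hstack([t[170:230,290:370],s[180:240,290:370]]),(800,300),interpolation=cv2.INTER_CUBIC))
E
```

```text
t 13.65 TCP [519.7 166.2 172.3] yaw 79.56 F [-1.94  2.33  0.37] rad 1.94 tan(cw) -2.33 Tz -0.186 moment about axis 0.04 off-radius 0.15 r 97.1
```

View pics/rel4.png

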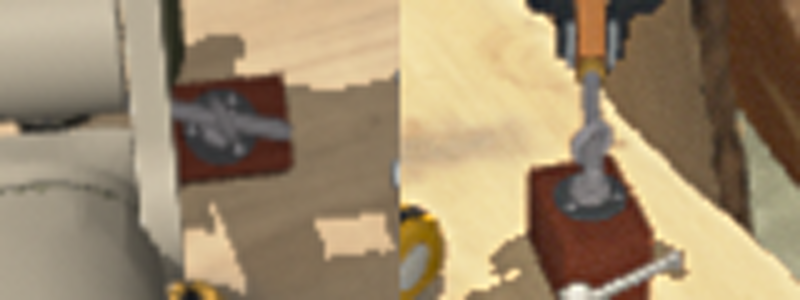

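The rod crosses the loop at crop (225,125), close to engagement; the loop has barely turned. I'll re-centre by half a millimetre and continue in small steps.

Converted, 1.8 mm is 0.0018, 4.2 mm is 0.0042, 0.05 rad is 0.2.

```bash
python3 -m handwheel '[[[0, 0.0018, 0, 0, 0, 0.1], [-0.0001, 0.0042, 0, 0, 0, 0.2], [-0.0001, 0.0042, 0, 0, 0, 0.2]]]'>/dev/null; python3 tq.py 5;  python3 -m handwheel '[[[-0.0001, 0.0039, 0, 0, 0, 0.16], [-0.0001, 0.0039, 0, 0, 0, 0.16]]]'>/dev/null; python3 tq.py 5
```

```text
t 14.3 TCP [524.2 165.2 172.5] yaw 76.72 F [-1.86  2.82 -0.3 ] rad 2.32 tan(cw) -2.46 Tz -0.151 moment about axis 0.087 off-radius -0.09 r 97.1
t 14.75 TCP [527.9 164.3 172.5] yaw 74.45 F [-1.12  2.48 -0.02] rad 2.09 tan(cw) -1.75 Tz -0.143 moment about axis 0.027 off-radius -0.11 r 97.1
```

Converted, -0.1 mm is -0.0001, 3.3 mm is 0.0033, 0.04 rad is 0.16.

```bash
python3 -m handwheel '[[[0, 0.0012, 0, 0, 0, 0.08], [-0.0001, 0.0033, 0, 0, 0, 0.16], [-0.0001, 0.0033, 0, 0, 0, 0.16]]]'>/dev/null; python3 tq.py 4;  python3 -m handwheel '[[[-0.0001, 0.0036, 0, 0, 0, 0.16], [-0.0001, 0.0036, 0, 0, 0, 0.16]]]'>/dev/null; python3 tq.py 4
```

```text
t 15.25 TCP [531.2 163.2 172.6] yaw 72.14 F [ 0.34  1.79 -0.3 ] rad 1.81 tan(cw) -0.22 Tz -0.004 moment about axis 0.017 off-radius -0.56 r 97.0
t 15.65 TCP [534.6 162.1 172.6] yaw 69.88 F [ 1.49  2.   -0.31] rad 2.39 tan(cw) 0.71 Tz 0.131 moment about axis 0.06 off-radius -0.85 r 97.0
```

Units first: shifts go in m and turns go in units of 0.25 rad. So -0.1 mm is -0.0001, 3.4 mm is 0.0034, 0.035 rad is 0.14.

```bash
python3 -m handwheel '[[[-0.0001, 0.0034, 0, 0, 0, 0.14], [-0.0001, 0.0034, 0, 0, 0, 0.14]]]'>/dev/null; python3 tq.py 4;  python3 -m handwheel '[[[-0.0001, 0.0034, 0, 0, 0, 0.14], [-0.0001, 0.0034, 0, 0, 0, 0.14]]]'>/dev/null; python3 tq.py 4
```

```text
t 16.05 TCP [537.6 160.9 172.6] yaw 67.88 F [2.37 2.37 0.09] rad 3.08 tan(cw) 1.3 Tz 0.193 moment about axis 0.064 off-radius -0.93 r 97.0
t 16.45 TCP [540.7 159.5 172.5] yaw 65.87 F [ 2.64  1.84 -0.62] rad 2.76 tan(cw) 1.65 Tz 0.185 moment about axis 0.022 off-radius -0.93 r 96.9
```

```bash
python3 -m handwheel '[[[-0.0001, 0.0023, 0, 0, 0, 0.08], [-0.0001, 0.0043, 0, 0, 0, 0.16], [-0.0001, 0.0043, 0, 0, 0, 0.16]]]'>/dev/null; python3 tq.py 5
```

```text
t 17.0 TCP [544.6 157.6 172.5] yaw 63.54 F [ 1.85  3.08 -0.13] rad 3.58 tan(cw) 0.28 Tz 0.089 moment about axis 0.06 off-radius -0.59 r 96.8
```

```bash
python3 -m handwheel '[[[-0.0001, 0.002, 0, 0, 0, 0.08], [-0.0001, 0.0039, 0, 0, 0, 0.16], [-0.0001, 0.0039, 0, 0, 0, 0.16]]]'>/dev/null; python3 tq.py 5
```

```text
t 17.55 TCP [548.1 155.8 172.5] yaw 61.24 F [ 2.21  3.87 -0.16] rad 4.46 tan(cw) 0.08 Tz 0.065 moment about axis 0.055 off-radius -0.52 r 96.7
```

```bash
python3 -m handwheel '[[[0.0004, 0.002, 0, 0, 0, 0.08], [0.0007, 0.0039, 0, 0, 0, 0.16], [0.0007, 0.0039, 0, 0, 0, 0.16]]]'>/dev/null; python3 tq.py 5
```

```text
t 18.1 TCP [551.7 154.3 172.4] yaw 58.95 F [ 0.12  0.3  -0.21] rad 0.33 tan(cw) -0.05 Tz 0.093 moment about axis 0.098 off-radius -0.52 r 97.3
```

Now clean readings: 0.098 N·m, the running friction, so the eye is turning and has not landed.

Converted, 3.9 mm is 0.0039, 1.9 mm is 0.0019, 0.04 rad is 0.16.

```bash
python3 -m handwheel '[[[0, 0.0019, 0, 0, 0, 0.08], [-0.0001, 0.0039, 0, 0, 0, 0.16], [-0.0001, 0.0039, 0, 0, 0, 0.16]]]'>/dev/null; python3 tq.py 5
```

```text
t 18.65 TCP [555.1 152.4 172.4] yaw 56.66 F [-1.16 -1.09 -0.64] rad -1.55 tan(cw) -0.37 Tz 0.165 moment about axis 0.203 off-radius -0.56 r 97.4
```

Likely landed (0.20 N·m). Finer steps.

Converted, 1.4 mm is 0.0014, 0.7 mm is 0.0007, 0.015 rad is 0.06.

```bash
python3 -m handwheel '[[[0, 0.0007, 0, 0, 0, 0.028], [0, 0.0014, 0, 0, 0, 0.06], [0, 0.0014, 0, 0, 0, 0.06]]]'>/dev/null; python3 tq.py 6
```

```text
t 19.25 TCP [556.3 151.6 172.5] yaw 55.8 F [-1.21 -1.38 -0.43] rad -1.83 tan(cw) -0.23 Tz 0.206 moment about axis 0.229 off-radius -0.59 r 97.4
```

Converted, 1.4 mm is 0.0014, 0.7 mm is 0.0007, 0.015 rad is 0.06.

```bash
python3 -m handwheel '[[[0, 0.0007, 0, 0, 0, 0.028], [0, 0.0014, 0, 0, 0, 0.06], [0, 0.0014, 0, 0, 0, 0.06]]]'>/dev/null; python3 tq.py 6
```

```text
t 19.85 TCP [557.5 150.8 172.5] yaw 54.94 F [-1.94 -1.19 -0.46] rad -2.09 tan(cw) -0.9 Tz 0.266 moment about axis 0.355 off-radius -0.64 r 97.4
```

```bash
python3 -m handwheel '[[[0, 0.0006, 0, 0, 0, 0.024], [0, 0.0011, 0, 0, 0, 0.048], [0, 0.0011, 0, 0, 0, 0.048]]]'>/dev/null; python3 tq.py 10
```

```text
t 20.65 TCP [558.4 150.2 172.5] yaw 54.25 F [-1.62 -1.32 -0.83] rad -2.02 tan(cw) -0.55 Tz 0.314 moment about axis 0.368 off-radius -0.71 r 97.4
```

Converted, 1.1 mm is 0.0011, 0.6 mm is 0.0006, 0.012 rad is 0.048.

```bash
python3 -m handwheel '[[[0, 0.0006, 0, 0, 0, 0.024], [0, 0.0011, 0, 0, 0, 0.048], [0, 0.0011, 0, 0, 0, 0.048]]]'>/dev/null; python3 tq.py 10
```

```text
t 21.45 TCP [559.3 149.6 172.5] yaw 53.56 F [-1.65 -1.26 -0.75] rad -1.99 tan(cw) -0.58 Tz 0.365 moment about axis 0.424 off-radius -0.79 r 97.5
```

```bash
python3 -m handwheel '[[[0, 0.0004, 0, 0, 0, 0.016], [0, 0.0007, 0, 0, 0, 0.032], [0, 0.0007, 0, 0, 0, 0.032]]]'>/dev/null; python3 tq.py 6
python3 -m handwheel '[[[-0.0001, -0.003, 0, 0, 0, -0.12], [-0.0006, -0.0097, 0, 0, 0, -0.4], [-0.002, -0.0193, 0, 0, 0, -0.8], [-0.0048, -0.0288, 0, 0, 0, -1.2], [-0.008, -0.038, 0, 0, 0, -1.6], [-0.0124, -0.0467, 0, 0, 0, -2], [-0.0176, -0.055, 0, 0, 0, -2.4], [-0.0203, -0.059, 0, 0, 0, -2.6]]]'; python3 tq.py 6
```

```text
t 22.05 TCP [559.8 149.1 172.5] yaw 53.1 F [-1.48 -1.18 -0.95] rad -1.84 tan(cw) -0.47 Tz 0.404 moment about axis 0.451 off-radius -0.83 r 97.4
time_s: 22.85
eef_pos: [500.0, 168.8, 172.8]
ee_rot: [0.0, 0.703, 0.711, 0.001]
force: [-0.0, 0.6, -1.1]
grip_width: 0.229
grip_force: 88.4
t 23.15 TCP [500.8 168.3 172.6] yaw 90.28 F [ 0.7  -0.02  0.48] rad -0.03 tan(cw) 0.7 Tz 0.004 moment about axis -0.064 off-radius -0.69 r 97.6
```

Snug at about 0.45 N·m, backed off freely to the middle of the play. Now draw the bar out along its own axis.

Converted, 5 mm is 0.005, 95 mm is 0.095.

```bash
python3 -m handwheel '[[[0.005, 0, 0, 0, 0, 0], [0.015, 0, 0, 0, 0, 0], [0.028, 0, 0, 0, 0, 0], [0.042, 0, 0, 0, 0, 0], [0.058, 0, 0, 0, 0, 0], [0.074, 0, 0, 0, 0, 0], [0.088, 0, 0, 0, 0, 0], [0.095, 0, 0, 0, 0, 0]]]'; python3 tq.py 2
python3 -m handwheel '[[[0.005, -0.01, 0, 0, 0, 0], [0.008, -0.03, 0.01, 0, 0, 0], [0.01, -0.05, 0.03, 0, 0, 0], [0.01, -0.06, 0.05, 0, 0, 0], [0.01, -0.06, 0.065, 0, 0, 0], [0.01, -0.06, 0.075, 0, 0, 0], [0.01, -0.06, 0.08, 0, 0, 0], [0.01, -0.06, 0.08, 0, 0, 0]]]'; python3 tq.py 2; python3 tb.py | head -3
```

```text
time_s: 23.95
eef_pos: [499.7, 265.0, 172.4]
ee_rot: [-0.0, 0.705, 0.71, 0.0]
force: [0.2, -0.7, -1.7]
grip_width: 0.231
grip_force: 88.4
t 24.05 TCP [499.7 264.3 172.4] yaw 90.41 F [0.02 0.35 0.27] rad 0.35 tan(cw) 0.02 Tz 0.034 moment about axis 0.03 off-radius -0.87 r 193.6
time_s: 24.85
eef_pos: [439.8, 272.8, 92.3]
ee_rot: [-0.0, 0.705, 0.709, -0.0]
force: [0.8, 0.2, -1.2]
grip_width: 0.23
grip_force: 88.4
t 24.95 TCP [440.2 273.   93. ] yaw 90.33 F [0.79 0.5  0.21] rad 0.49 tan(cw) 0.79 Tz -0.019 moment about axis -0.209 off-radius -60.67 r 202.6
TCP [440.16876098 272.9581197   93.01625409] [-5.71392361e-03  9.99983640e-01  2.64932825e-04]
handle end x 60.258707698838506 width 19.987633065317603 y slope [0.00238934 1.08493983] tip y 0.7504322530747786 top z [-2.20408339e-04  5.64923731e+01] axis z at grip 67.49237308790063 tip z 67.52323025531622
top bar 0.66 [286.4, 212.3, 310.8, 218.4] 53
```

Converted, 14.7 mm is 0.0147, 13 mm is 0.013.

```bash
python3 -m handwheel '[[[0, 0, 0.005, 0, 0, 0], [0, 0, 0.01, 0, 0, 0], [0, 0, 0.013, 0, 0, 0], [0, 0, 0.0147, 0, 0, 0], [0, 0, 0.0147, 0, 0, 0]]]'; python3 -m handwheel '[[[0, 0, 0, 0, 0, 0], [0, 0, 0, 0, 0, 0], [0, 0, 0, 0, 0, 0], [0, 0, 0, 0, 0, 0], [0, 0, 0, 0, 0, 0], [0, 0, 0, 0, 0, 0], [0, 0, 0, 0, 0, 0], [0, 0, 0, 0, 0, 0]]]' 1.0
python3 -m handwheel '[[[0, 0, -0.005, 0, 0, 0], [0, 0, -0.02, 0, 0, 0], [0, 0, -0.05, 0, 0, 0], [0, 0, -0.09, 0, 0, 0], [0, 0, -0.13, 0, 0, 0], [0, 0, -0.17, 0, 0, 0], [0, 0, -0.19, 0, 0, 0], [0, 0, -0.2, 0, 0, 0]]]'; python3 - <<'E'
from h import *
im,d=cams.capture("wrist"); save("end",im); x=cams.trace("bar","wrist")[0]; P=pts("wrist",d,x["pixels"])
print(x["p"],x["bbox"],np.percentile(P,[1,50,99],axis=0))
q=P[P[:,1]>265]; r=P[P[:,1]<200]; print("handle z",np.median(q[:,2]),"rod top z",np.median(r[:,2]) if len(r) else 0)
E
```

```text
time_s: 26.05
eef_pos: [439.8, 273.0, 77.7]
ee_rot: [-0.0, 0.705, 0.709, -0.0]
force: [0.1, -0.0, -0.4]
grip_width: 0.232
grip_force: 88.5
time_s: 26.85
eef_pos: [439.8, 273.0, 77.8]
ee_rot: [0.0, 0.705, 0.709, 0.0]
force: [-0.8, 0.6, -0.8]
grip_width: 0.999
grip_force: 0.0
time_s: 27.65
eef_pos: [440.0, 273.1, 280.1]
ee_rot: [0.001, 0.705, 0.709, 0.002]
force: [-0.3, -0.5, -0.7]
grip_width: 1.001
grip_force: 0.0
0.56 [308.7, 125.7, 332.0, 283.5] [[429.73325287 140.23837842  -2.08054837]
 [441.00387707 272.22299646  18.1925005 ]
 [451.57837186 332.80089803  20.85055224]]
handle z 19.20276102214251 rod top z 13.529841651600236
```

View pics/end.png

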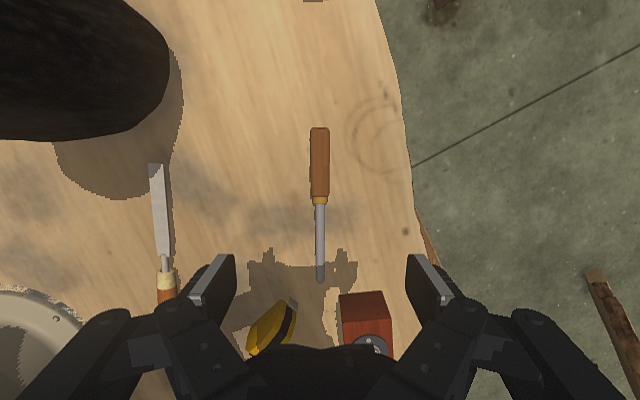

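The bar lies flat on the bench at (310–330, 127–283), clear of the block and of the robot. Handing in.

```bash
python3 -c "
from rig import order
print(order.finish_job())"
```

```text
the job is handed in; nothing more can be done
None
```

I turned the eye home with the bar to about 0.45 N·m (estimated from the wrist sensor, snug range 0.34–0.60), drew the bar out, laid it flat on the bench, and handed the job in at about 28 s; no verdict was shown.

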